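# Press the whisk and the scoop into the fitted case insert

## Task

Put the steel whisk and the stoneware scoop away in the fitted wooden case insert on the glass shelf: press each into the cutout of its own shape until it is fully home on the cutout's floor, level and held by the nubs, and let go of it. Press firmly but do not ram them in, and leave the jars, cup and spice pot where they are.

Things in the scene. Friction and masses are not known exactly. Their poses are not given: they have to be found in the camera images.
- case: the shallow wooden case, fixed on the glass shelf, 236 mm (its x) by 214 mm (its y), rim 18 mm tall; origin at the centre of its underside, z up. In it lies the insert, a rigid dark block 220 by 180 mm whose flat top stands 26 mm above this origin. The insert does not lie centred: it stays put anywhere up to 10 mm to either side along the case's y, and no reading tells where; feel for it (or see the gaps).
- insert_top (a point): middle of the insert's top if it were centred, 26 mm above the case's origin, 12 mm above the light floors of its two sharp-edged cutouts. Two sprung black nubs on each slot wall (30 mm either side of the slot's middle) reach 3.5 mm in: the handle's underside meets them 4 mm below the top; then a push straight down of 8 to 20 N, not the tool's weight, takes it to the floor, where they hold it.
- whisk_place (a point): where point whisk_mid lies when the whisk is fully home, if the insert were centred: in the case's frame x -35, y +42, z +27 mm; axes as the case's (x points from handle slot to head pocket). Slot 28 mm wide, 2 mm more than the handle on either side and at the butt end; long pocket with cut corners, 57 mm wide, 71 mm long. The insert's y play moves all this.
- scoop_place (a point): where point scoop_mid lies when the scoop is fully home, if the insert were centred: in the case's frame x -30, y -42, z +27 mm; axes as the case's (x points from handle slot to head pocket). Slot 24 mm wide, 2 mm more than the handle on either side and at the butt end; eight-sided pocket 59 mm across. The insert's y play moves all this.
- whisk_mid (a point): the steel mini whisk, 167 mm long, about 0.14 kg, lying flat; this point is the centre of its straight handle, half-way up (13 mm above its underside). x runs from handle to head, z up. Handle 100 mm long, 24 mm wide, 26 mm tall, flat top; the flat wire head is 52 mm wide and ends 117 mm from this point, its wires 8 to 12 mm above the underside. Home, the handle stands 14 mm proud of the insert.
- scoop_mid (a point): the white stoneware scoop, 141 mm long, about 0.12 kg, lying flat; this point is the centre of its straight handle, half-way up (13 mm above its underside). x runs from handle to cup, z up. Handle 90 mm long, 20 mm wide, 26 mm tall, flat top; the round cup is 54 mm wide, 26 mm tall, its centre 68.5 mm from this point. Home, the handle stands 14 mm proud of the insert.
- whisk: the same whisk; origin 13 mm below point whisk_mid, on its underside
- scoop: the same scoop; origin 13 mm below point scoop_mid, on its underside
- jar_tall: tall stoneware jar with a domed lid, 100 mm wide, 180 mm tall, at the back; loose, not part of the job; origin at the centre of its underside
- jar_squat: squat stoneware jar with a domed lid, 116 mm wide, 145 mm tall, at the back; loose, not part of the job; origin at the centre of its underside
- cup: small handleless cup, 64 mm wide, 60 mm tall, beyond the left-hand tool; loose, not part of the job; origin at the centre of its underside
- spice_pot: small capped glass spice pot, 52 mm wide, 62 mm tall, beyond the right-hand tool; loose, not part of the job; origin at the centre of its underside

How it is judged:
At the end, for the whole second after the job is handed in: Whisk and scoop each lie in their own cutout, let go and at rest: handle centre within 4 mm lengthwise and 14 mm sideways of its centred place (10 mm is the insert's play), within 2.5 mm in height (down on the floor, past the nubs), along the slot within 0.08 rad, level within 0.05 rad (x of whisk_mid in the frame of whisk_place between -0.004 and 0.004 m and y of whisk_mid in the frame of whisk_place between -0.014 and 0.014 m and z of whisk_mid in the frame of whisk_place between -0.0025 and 0.0025 m and angle between the x axis of whisk_mid and the x axis of whisk_place, either way round below 0.08 rad and angle between each of whisk_mid, scoop_mid's own z axis and vertical below 0.05 rad and linear speed of each of whisk, scoop below 0.01 m/s and x of scoop_mid in the frame of scoop_place between -0.004 and 0.004 m and y of scoop_mid in the frame of scoop_place between -0.014 and 0.014 m and z of scoop_mid in the frame of scoop_place between -0.0025 and 0.0025 m and angle between the x axis of scoop_mid and the x axis of scoop_place, either way round below 0.08 rad); the robot touches nothing.
It fails at once if the whisk or the scoop is rammed into the insert (more than 150 N between them) (contact force between any of whisk, scoop and case above 150 N).
It fails at once if a jar, the cup or the spice pot is moved by more than 25 mm (distance of any of jar_tall, jar_squat, cup, spice_pot from where it was at the start of the episode above 0.025 m).
It also fails if it takes over 72 s, if anything falls off the work surface, if the arm or the gripper's body presses on something with over 40 N, if the wrist force passes 120 N, or if a joint passes its speed limit or range.

## Robot

A 6-joint arm with a two-finger parallel gripper is mounted at the origin on the work surface. World frame = base frame: x ahead of the robot, y to its left, z up, the work surface at z = 0. Lengths are in m, angles in rad, forces in N, time in s.
With the tool pointing down it reaches from about 0.35 to 0.85 m from the base axis. Payload 8.1 kg.
Tool frame: the origin (TCP) lies at the centre of the arm's flange, where the gripper is bolted on; the fingertips stand 186 mm ahead of it and the grasp point (between the pads) lies 167 mm ahead of it; z points along the fingers, y is the line along which they close (so a half turn about z gives the same grasp; the last joint's range is limited). The gripper opens to 93 mm and grips with 3 to 60 N. Pads are 15 mm wide; open, the fingers measure 128 mm over their backs; the gripper's body (75 mm by 188 mm) begins 65 mm behind the grasp point.
Start: joints at [-0.085, 0.13, 1.488, -0, 1.523, -0.085], TCP at [0.6, 0, 0.405] pointing down, gripper open.
Joint ranges: [-2.96, 2.96], [-0.89, 2.26], [0.02, 2.5], [-1.34, 4.48], [0, 2.73], [-2.66, 2.66]. Speed limits (rad/s): [2.39, 2.39, 2.79, 3.14, 3.14, 3.14].

## Interface

Orientations are given as a rotation vector (axis times angle).
In Python, from plant import robot gives the robot as it stands.
- The arm moves only by the tool apply_moves, never from a script. Its argument "series" is a list of rows, each a list of 2 entries, a list of its own where there are three numbers: the shift along the tool's x, y, z in mm, then the turn, a rotation vector about the tool's x, y, z in rad. A call has 1 to 12 rows; each row shifts and turns the commanded pose from where the row before left it, along the tool's axes as they then stand; what a row does not reach is not made up. A row lasts 1/12 s, in which the tool goes at most 41.7 mm and 7.16 degrees, less where a joint would pass 70% of its speed; a pose out of reach is approached as far as the arm can. A call is refused whole if a number of a shift passes 41.7 or a number of a turn 0.125, either way. A call with a gripper value outside its range is refused whole. "claw" is the opening, from 0 (shut) to 1 (fully open), set as the call begins (left out, the last holds). The fingers move at their own pace and stop on an object; "newtons" is the grip in N (left out, the last holds). Time passes only in rows, so rows that do not move let the fingers close. It gives the time, the measured TCP pose, the force, the opening and the grip force at its end, in the units of the state.
- robot.read_state(): the state, without advancing time (a new reading comes with each control period).
- robot.read_camera(name): name is "scene" or "side" or "wrist"; returns (picture, depth): 384x512x3 uint8, blue, green, red; 384x512 float32, m along the optical axis (not along the pixel's ray), 0 where there is no reading.
- robot.calibration(name): a dict with "fx", "fy", "cx", "cy" (pixels), "extrinsics" (4x4, takes a point from world to camera coordinates). Camera axes: x right, y down, z forward; pixel columns grow to the right and rows downward; lengths in m; the calibration is good to about 2 mm. A picture is of the moment at which its call begins: read the wrist's pose just before it. calibration takes no time and is no camera call; for the wrist camera it gives the pose at the moment of the call.
- robot.close_job(): hands the job in; it is judged then, once.
The state is a dict: "t": time; "q": joint angles; "dq": joint speeds; "joint_torque": joint torques, N m; "tool_pos": TCP position; "orientation": TCP orientation; "force": force on the tool from outside, world axes, zero at the start; "wrist_torque": the same for the moment, N m; "opening": finger opening in m; "gripper_force": force on a finger pad.
Only numpy, scipy, OpenCV 4.12 (cv2) and the standard library are available. Lean on these libraries where they do the work, as an engineer would, in place of code of your own. Each camera call takes 0.05 s, during which the arm holds its last target. There are 200 camera calls.

## Working session

There is one attempt and no reset: what is moved stays moved. The work goes in short steps, Python scripts to look and compute and a tool call to move; the robot and the scene stay as the last step left them, time stands still between calls to the robot, and variables do not carry over. Pictures are saved under pics/ and viewed, at most 10 in all, crops included, and the job is handed in when it is done.

Besides the shell and the picture viewer there is one more tool, called after ">>>" as name(argument=value, ...), one argument or row to a line, values as JSON. apply_moves: Moves the arm, as the interface text tells. Its arguments: {"type":"object","properties":{"series":{"type":"array"},"claw":{"type":"number"},"newtons":{"type":"number"}},"required":["series"]}

```bash
mkdir -p pics; ls; cat > h.py <<'E'
import numpy as np, cv2
from plant import robot
def cam(n):
    c=robot.calibration(n); p,d=robot.read_camera(n); return p,d,c
def world(c,d):
    v,u=np.mgrid[0:d.shape[0],0:d.shape[1]]
    P=np.stack([(u-c["cx"])/c["fx"]*d,(v-c["cy"])/c["fy"]*d,d],-1)
    E=np.array(c["extrinsics"]); return (P-E[:3,3])@E[:3,:3]
def ray(c,u,v,z):
    E=np.array(c["extrinsics"]);R=E[:3,:3];o=-R.T@E[:3,3]
    r=R.T@np.array([(u-c["cx"])/c["fx"],(v-c["cy"])/c["fy"],1]); return o+r*(z-o[2])/r[2]
E
python3 - <<'E'
from h import *
ims=[]
s=robot.read_state(); print(s)
for n in("scene","wrist","side"):
    p,d,c=cam(n); ims.append(p); np.savez(f"/tmp/{n}.npz",p=p,d=d,**c)
    cv2.imwrite(f"pics/{n}0.png",p)
    E=np.array(c["extrinsics"]); print(n,-E[:3,:3].T@E[:3,3],E[2,:3],c["fx"],(d>0).mean())
E
```

```text
pics
{'t': 0.0, 'q': array([-8.54014179e-02,  1.31120951e-01,  1.48926350e+00, -2.02706258e-05,
        1.52302291e+00, -8.54088527e-02]), 'dq': array([ 9.02701488e-04,  8.68721278e-04, -7.44506060e-05,  9.07403062e-04,
       -5.43532081e-04,  1.14264668e-05]), 'joint_torque': array([-1.61290725e-03, -5.59853125e+01, -4.91755986e+01,  7.67333270e-02,
        3.59135563e-02, -2.97389461e-04]), 'tool_pos': array([5.99766337e-01, 3.76067449e-05, 4.03719845e-01]), 'orientation': array([-2.22045951e+00, -2.22047821e+00,  1.85986175e-03]), 'force': array([ 0.4600046 , -0.050548  ,  0.23021186]), 'wrist_torque': array([-0.00377663,  0.01823221,  0.03117228]), 'gripper_force': 0.0, 'opening': 0.09295414840594213}
scene [1.15441107 0.13134118 1.06388628] [-0.48548452 -0.10071362 -0.86842475] 418.1412576708377 0.9961191813151041
wrist [0.60015448 0.08211598 0.38476545] [-0.00189082 -0.29179792 -0.95647812] 326.73195215885124 0.9960428873697916
side [0.32781902 0.96633169 0.72284937] [ 0.22446832 -0.80577505 -0.54803334] 450.12306693863263 0.9957021077473959
```

View pics/scene0.png

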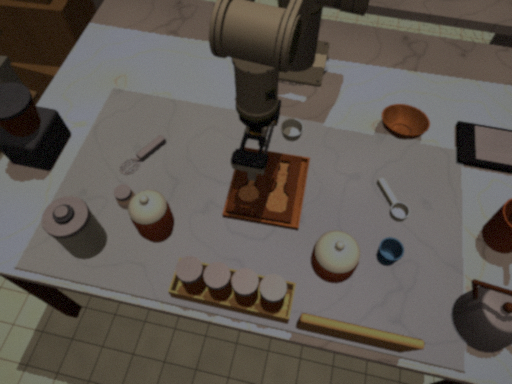

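View pics/wrist0.png

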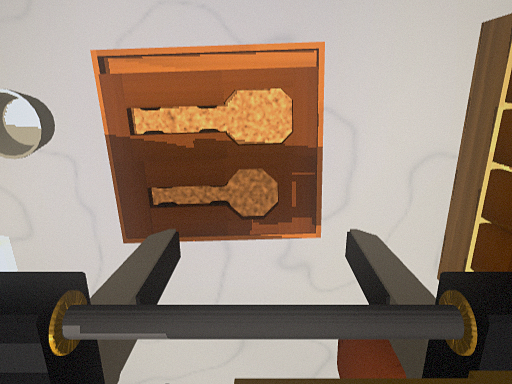

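View pics/side0.png

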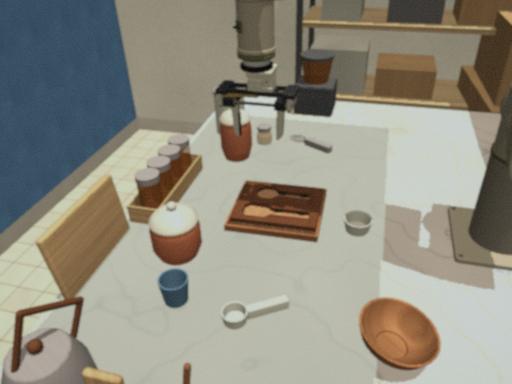

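The scene shows the whisk at about (145,155), the scoop at (393,200) and the case at (268,188). The wrist view shows the case at (95-325, 45-240), with the whisk slot at the top and the scoop slot below. Next I measure with depth.

```bash
python3 - <<'E'
from h import *
L={}
for n in("scene","wrist","side"):
    z=np.load(f"/tmp/{n}.npz"); c={k:z[k] for k in z}; L[n]=(z["p"],z["d"],c,world(c,z["d"]))
for n,pts in {"scene":[(120,110),(148,148),(130,165),(200,200),(393,192),(400,212),(360,190),(268,215)],"wrist":[(30,220),(200,60),(115,90),(200,90),(180,120),(260,115),(180,195),(255,190),(360,200),(150,160)],"side":[(320,147),(265,305),(270,330),(235,312),(280,240)]}.items():
    W=L[n][3]
    for u,v in pts: print(n,(u,v),W[v,u].round(4))
p,d,c,W=L["scene"]
for nm,(u0,u1,v0,v1) in {"whisk":(112,172,130,178),"scoop":(365,415,170,225)}.items():
    w=W[v0:v1,u0:u1]; z=w[...,2]; z0=np.median(z); print(nm,"surf",z0)
    m=((z-z0)>0.018)&((z-z0)<.04); P=w[m]
    print(m.sum(),P.mean(0),np.percentile(P[:,2],[5,50,95]))
    cv2.imwrite(f"pics/{nm}.png",cv2.resize(p[v0:v1,u0:u1],None,fx=6,fy=6,interpolation=cv2.INTER_NEAREST))
    mm=np.zeros(z.shape,np.uint8);mm[m]=255
    for q in cv2.findContours(mm,0,1)[0]:
        if len(q)>4: print(cv2.minAreaRect(P[:0].astype(np.float32)) if 0 else (cv2.contourArea(q)))
    R=cv2.minAreaRect((P[:,:2]*1000).astype(np.float32)); print(R)
E
```

```text
scene (120, 110) [ 0.3651 -0.5147  0.0055]
scene (148, 148) [ 0.5064 -0.3587  0.0341]
scene (130, 165) [ 0.5631 -0.4002  0.0108]
scene (200, 200) [ 0.6288 -0.162   0.0068]
scene (393, 192) [0.4806 0.3778 0.0123]
scene (400, 212) [0.5419 0.4016 0.0122]
scene (360, 190) [0.4931 0.2839 0.0086]
scene (268, 215) [0.6461 0.0414 0.035 ]
wrist (30, 220) [ 0.312  -0.0702  0.0093]
wrist (200, 60) [0.5337 0.1137 0.0161]
wrist (115, 90) [0.4497 0.0834 0.0377]
wrist (200, 90) [0.5358 0.0834 0.0362]
wrist (180, 120) [0.5104 0.0525 0.025 ]
wrist (260, 115) [0.5968 0.0579 0.0258]
wrist (180, 195) [ 0.5041 -0.0326  0.0248]
wrist (255, 190) [ 0.5909 -0.0262  0.0255]
wrist (360, 200) [ 0.717  -0.043   0.0111]
wrist (150, 160) [0.4778 0.0111 0.0371]
side (320, 147) [ 0.4884 -0.3437  0.0197]
side (265, 305) [0.4928 0.3692 0.0376]
side (270, 330) [0.4742 0.405  0.0108]
side (235, 312) [0.5523 0.3826 0.0163]
side (280, 240) [0.5149 0.1357 0.0102]
whisk surf 0.009789834178728044
249 [ 0.50032174 -0.35480769  0.03401508] [0.02918865 0.03405592 0.03820977]
214.5
((502.1200866699219, -358.0178527832031), (27.442689895629883, 108.87751007080078), 60.724613189697266)
scoop surf 0.01023480001375254
313 [0.51291007 0.36885083 0.03441331] [0.02931962 0.03463428 0.03896271]
421.5
((518.0311279296875, 365.90032958984375), (136.440673828125, 51.76155471801758), 41.46731948852539)
```

>>> apply_moves(
  series=[
    [[-39,-7,0],[0,0,0]],
    [[-39,-7,0],[0,0,0]],
    [[-39,-7,0],[0,0,0]],
    [[-39,-7,0],[0,0,0]],
    [[-39,-7,0],[0,0,0]],
    [[-39,-7,0],[0,0,0]],
    [[-39,-7,0],[0,0,0]],
    [[-39,-7,0],[0,0,0]],
    [[-39,-7,0],[0,0,0]],
    [[-39,-7,0],[0,0,0]],
    [[0,0,0],[0,0,0]],
    [[0,0,0],[0,0,0]],
  ],
)

```text
t: 1.15
tool_pos: [0.5289, -0.3923, 0.4037]
orientation: [-2.225, -2.216, 0.0]
force: [-0.3, 0.2, 0.3]
opening: 0.0928
gripper_force: 0.0
```

```bash
cat >> h.py <<'E'
def handle(W,box,zlo,zhi):
    "top-face points in an xy box, height band -> (largest blob pts)"
    m=((W[...,2]>zlo)&(W[...,2]<zhi)&(W[...,0]>box[0])&(W[...,0]<box[1])&(W[...,1]>box[2])&(W[...,1]<box[3])).astype(np.uint8)
    m=cv2.morphologyEx(m,cv2.MORPH_OPEN,np.ones((3,3)))
    n,l,s,_=cv2.connectedComponentsWithStats(m); k=1+s[1:,4].argmax(); return l==k
E
python3 - <<'E'
from h import *
print(robot.read_state()["tool_pos"])
p,d,c=cam("wrist"); cv2.imwrite("pics/w1.png",p); W=world(c,d); np.savez("/tmp/w1.npz",p=p,d=d,**c)
m=handle(W,(.4,.65,-.5,-.28),.030,.045)
P=W[m]; print(m.sum(),P.mean(0),P[:,2].std(),cv2.minAreaRect((P[:,:2]*1000).astype(np.float32)))
# ray-cast mask contour onto top plane z=.036
q=np.argwhere(m)[:,::-1]; X=np.array([ray(c,u,v,.036)[:2] for u,v in q]); print(cv2.minAreaRect((X*1000).astype(np.float32)))
p[m]=(0,255,0); cv2.imwrite("pics/w1m.png",p)
E
```

```text
[ 0.52888562 -0.39226747  0.40370495]
2124 [ 0.49608112 -0.35366475  0.03675418] 0.0013063781374734122 ((496.5498962402344, -354.79718017578125), (24.26862144470215, 99.95228576660156), 61.15138244628906)
((496.864990234375, -354.3223876953125), (24.282278060913086, 99.18231201171875), 61.2923583984375)
```

View pics/w1m.png

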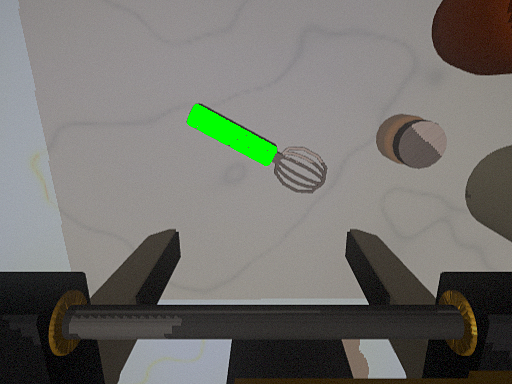

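The whisk handle is clearly segmented, from (190,110) to (275,160), with the head at the lower right. Next I align the tool with it and re-measure, lower down.

>>> apply_moves(
  series=[
    [[0,0,8],[0,0,-0.107]],
    [[0,0,8],[0,0,-0.107]],
    [[0,0,8],[0,0,-0.107]],
    [[0,0,8],[0,0,-0.107]],
    [[0,0,8],[0,0,-0.107]],
    [[0,0,8],[0,0,-0.107]],
    [[0,0,8],[0,0,-0.107]],
    [[0,0,8],[0,0,-0.107]],
    [[0,0,8],[0,0,-0.107]],
    [[0,0,8],[0,0,-0.107]],
    [[0,0,0],[0,0,0]],
    [[0,0,0],[0,0,0]],
  ],
)

```text
t: 2.2
tool_pos: [0.5304, -0.3885, 0.3243]
orientation: [-0.781, -3.042, -0.001]
force: [-0.1, 0.6, -0.1]
opening: 0.0929
gripper_force: 0.0
```

```bash
cat >> h.py <<'E'
from scipy.spatial.transform import Rotation as Ro
def tool():
    s=robot.read_state(); return np.array(s["tool_pos"]),Ro.from_rotvec(s["orientation"]).as_matrix(),s
def rect(X):
    "minAreaRect of world xy points (m) -> centre, long-axis heading deg, dims mm"
    (cx,cy),(w,h),a=cv2.minAreaRect((X[:,:2]*1000).astype(np.float32))
    if h>w: a+=90;w,h=h,w
    return np.array([cx,cy])/1000,a%180,(w,h)
def measure(box,zlo,zhi,top):
    t,R,s=tool(); p,d,c=cam("wrist"); W=world(c,d); m=handle(W,box,zlo,zhi)
    q=np.argwhere(m)[:,::-1]; X=np.array([ray(c,u,v,top)[:2] for u,v in q])
    C,a,dim=rect(X); e=np.append(C,top)-t
    print("t",s["t"],"tcp",t.round(4),"toolx hdg",np.degrees(np.arctan2(R[1,0],R[0,0])).round(2),"tilt",R[:,2].round(4))
    print("centre",C,"mean",X.mean(0).round(4),"z",np.median(W[m][:,2]),"hdg",a,"dims",dim,"in tool mm",(R.T@e*1000).round(1))
    return p,d,c,W,m
E
python3 - <<'E'
from h import *
measure((.4,.65,-.5,-.28),.030,.045,.036)
print(robot.read_state()["q"].round(3))
E
```

```text
t 2.2 tcp [ 0.5304 -0.3885  0.3243] toolx hdg 151.21 tilt [-9.0e-04  1.1e-03 -1.0e+00]
centre [ 0.49641898 -0.35417068] mean [ 0.4941 -0.3532] z 0.036902267106004694 hdg 151.32278442382812 dims (98.48120880126953, 23.26177215576172) in tool mm [ 45.9  13.5 288.4]
[-0.711  0.331  1.404  0.     1.407 -1.778]
```

>>> apply_moves(
  series=[
    [[23,7,0],[0,0,0]],
    [[23,6.5,10],[0,0,0]],
    [[0,0,30],[0,0,0]],
    [[0,0,30],[0,0,0]],
    [[0,0,25],[0,0,0]],
    [[0,0,12],[0,0,0]],
    [[0,0,5],[0,0,0]],
    [[0,0,0],[0,0,0]],
    [[0,0,0],[0,0,0]],
  ],
  claw=0.6,
)

```text
t: 3.0
tool_pos: [0.4968, -0.3565, 0.2144]
orientation: [0.779, 3.042, -0.001]
force: [0.3, 0.2, -1.0]
opening: 0.056
gripper_force: 0.0
```

>>> apply_moves(
  series=[
    [[0,0,0],[0,0,0]],
    [[0,0,0],[0,0,0]],
    [[0,0,0],[0,0,0]],
    [[0,0,0],[0,0,0]],
    [[0,0,0],[0,0,0]],
    [[0,0,0],[0,0,0]],
    [[0,0,0],[0,0,0]],
    [[0,0,0],[0,0,0]],
  ],
  claw=0,
  newtons=45,
)

```text
t: 3.67
tool_pos: [0.4963, -0.3561, 0.2131]
orientation: [0.778, 3.043, -0.0]
force: [0.4, 1.4, 3.0]
opening: 0.0235
gripper_force: 45.0
```

```bash
python3 - <<'E'
from h import *
z=np.load("/tmp/wrist.npz"); c={k:z[k] for k in z}; p=z["p"]; W=world(c,z["d"])
b=(W[...,0]>.42)&(W[...,0]<.68)&(W[...,1]>-.12)&(W[...,1]<.15)
for zl,zh in((.0205,.0305),(.0325,.0425)):
    m=(b&(W[...,2]>zl)&(W[...,2]<zh)).astype(np.uint8)
    m=cv2.morphologyEx(m,cv2.MORPH_OPEN,np.ones((3,3)))
    n,l,s,ce=cv2.connectedComponentsWithStats(m)
    for k in range(1,n):
        if s[k,4]>300: print(zl,s[k],np.median(W[l==k][:,2]),rect(W[l==k]))
    cv2.imwrite(f"/tmp/m{zl}.png",m*255)
a=cv2.imread("/tmp/m0.0205.png")[30:260,80:340];e=cv2.imread("/tmp/m0.0325.png")[30:260,80:340]
cv2.imwrite("pics/masks.png",np.hstack([cv2.resize(x,None,fx=1.5,fy=2) for x in(p[30:260,80:340],np.dstack([a[...,0],e[...,0],0*a[...,0]]))]))
E
```

```text
0.0205 [  91   42  234   34 1804] 0.02898160302644489 (array([0.54395892, 0.1138775 ]), 1.2009742259979248, (236.78758239746094, 26.639936447143555))
0.0205 [ 129   89  164   56 5708] 0.0252648674848247 (array([0.54455988, 0.05390396]), 2.1601545810699463, (172.91830444335938, 57.28665542602539))
0.0205 [ 150  169  128   49 3322] 0.025386466215857384 (array([ 0.54378333, -0.03083306]), 1.1250784397125244, (145.09779357910156, 56.92280960083008))
0.0205 [315 170   7  66 345] 0.029187711036167796 (array([ 0.66393115, -0.04125761]), 91.55247759819031, (79.38025665283203, 6.442815780639648))
0.0205 [179 235  76   7 354] 0.02920498965291971 (array([ 0.54474023, -0.08523279]), 1.8606022596359253, (89.80103302001953, 6.717432975769043))
0.0325 [   99    67   219   172 24184] 0.0372442314751331 (array([0.54706238, 0.01215681]), 1.9228475093841553, (220.69082641601562, 180.53195190429688))
```

View pics/masks.png

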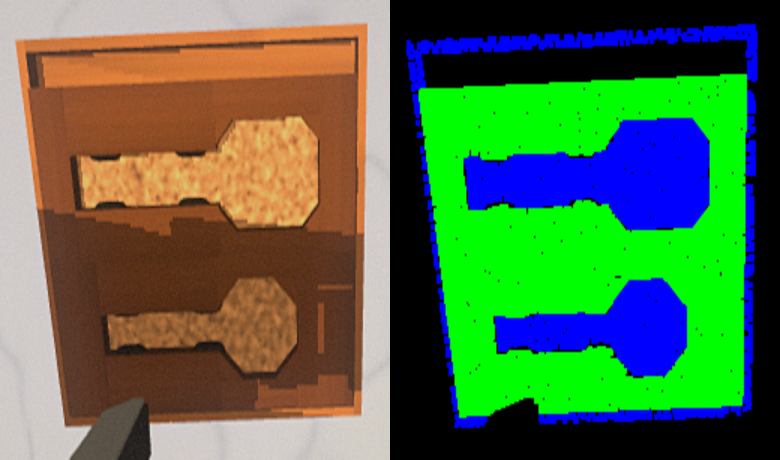

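The left panel shows the case crop; the right panel shows floors in blue and insert top in green. The whisk slot is the upper one and the scoop slot the lower. The insert is pushed towards −y: there is a gap at the top. The grasp succeeded, so I lift and carry.

>>> apply_moves(
  series=[
    [[0,0,-10],[0,0,0]],
    [[0,0,-20],[0,0,0]],
    [[0,0,-30],[0,0,0]],
    [[0,0,-30],[0,0,-0.067]],
    [[0,0,-10],[0,0,-0.067]],
    [[0,0,0],[0,0,-0.067]],
    [[0,0,0],[0,0,-0.067]],
    [[0,0,0],[0,0,-0.067]],
    [[0,0,0],[0,0,-0.067]],
    [[0,0,0],[0,0,-0.067]],
    [[0,0,0],[0,0,-0.067]],
  ],
)

```text
t: 4.58
tool_pos: [0.4959, -0.356, 0.3129]
orientation: [0.06, -3.14, -0.0]
force: [0.6, 0.1, -1.2]
opening: 0.0233
gripper_force: 45.0
```

>>> apply_moves(
  series=[
    [[-1.5,20,0],[0,0,0]],
    [[-3,40,0],[0,0,0]],
    [[-3,40,0],[0,0,0]],
    [[-3,40,0],[0,0,0]],
    [[-3,40,0],[0,0,0]],
    [[-3,40,0],[0,0,0]],
    [[-3,40,0],[0,0,0]],
    [[-3,40,0],[0,0,0]],
    [[-3,40,0],[0,0,0]],
    [[-2,40,0],[0,0,0]],
    [[-1,20,0],[0,0,0]],
    [[0,8,0],[0,0,0]],
  ],
)

```text
t: 5.58
tool_pos: [0.5098, 0.0558, 0.3131]
orientation: [0.06, -3.141, -0.001]
force: [0.2, 0.6, -0.3]
opening: 0.0238
gripper_force: 45.0
```

>>> apply_moves(
  series=[
    [[0,0,15],[0,0,0]],
    [[0,0,15],[0,0,0]],
    [[0,0,0],[0,0,0]],
    [[0,0,0],[0,0,0]],
  ],
)

```text
t: 5.92
tool_pos: [0.5097, 0.0521, 0.2821]
orientation: [0.054, -3.139, 0.0]
force: [1.4, 0.5, -0.6]
opening: 0.0235
gripper_force: 45.0
```

```bash
python3 - <<'E'
from h import *
t,R,s=tool(); print(t,np.degrees(np.arctan2(R[1,0],R[0,0])),R[:,2].round(4),s["force"],s["opening"])
p,d,c=cam("wrist"); W=world(c,d); np.savez("/tmp/w2.npz",p=p,d=d,t=t,R=R,**c)
m=handle(W,(.4,.68,-.12,.16),.0325,.0425); print("insert",m.sum(),rect(W[m]))
# held handle: points high up near the tool
for zl in(.08,.09,.1,.11): 
  mm=(W[...,2]>zl)&(W[...,2]<zl+.01)&(abs(W[...,0]-.5)<.1)&(abs(W[...,1]-.053)<.03); print(zl,mm.sum())
cv2.imwrite("pics/w2.png",p)
E
```

```text
[0.50971643 0.05209974 0.28209198] -178.01176941271137 [-2.5e-03 -3.0e-04 -1.0e+00] [ 1.44697864  0.53973874 -0.60411668] 0.02351677047709546
insert 29609 (array([0.50591003, 0.01121626]), 92.03361940383911, (181.2692413330078, 137.00177001953125))
0.08 104
0.09 996
0.1 7031
0.11 619
```

View pics/w2.png

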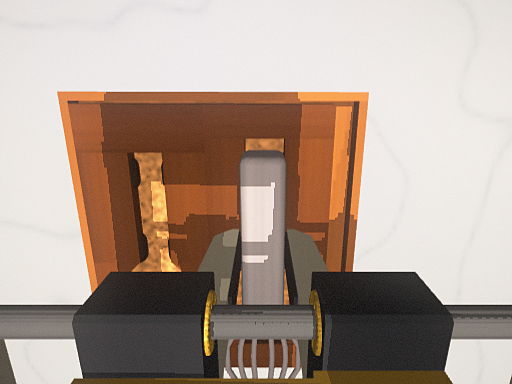

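The held whisk handle runs from (262,155) down, centred over the whisk slot, whose end shows at (265,145). Next I measure the handle against the slot in this same view.

```bash
python3 - <<'E'
from h import *
z=np.load("/tmp/w2.npz"); c={k:z[k] for k in z}; W=world(c,z["d"]); t,R=z["t"],z["R"]
v,u=np.mgrid[0:384,0:512]
a=np.radians(2.0); Ri=np.array([[np.cos(a),-np.sin(a)],[np.sin(a),np.cos(a)]])
# insert edges
m=handle(W,(.4,.68,-.12,.16),.0325,.0425); X=(W[m][:,:2]-[.5471,.0122])@Ri
print("insert x min",np.percentile(X[:,0],.2),"y",np.percentile(X[:,1],[.2,99.8]), "(want -.110,-.09,.09)")
# slot end floor
f=(W[...,2]>.021)&(W[...,2]<.03)&(v<158)&(u>235)&(u<300); Y=(W[f][:,:2]-[.5471,.0122])@Ri
print("slot end", f.sum(),np.percentile(Y[:,0],1),np.percentile(Y[:,1],[1,99]),"want -.087,.028,.056")
h=(u>225)&(u<300)&(v<270)&(v>140)&(W[...,2]>.095)&(W[...,2]<.118)
H=(W[h]-t)@R; print("handle z(tool)",np.percentile(H[:,2],[5,50,95]))
k=h&(W[...,2]>np.percentile(W[h][:,2],50)-.005)&(v<230)
H=(W[k]-t)@R; Z=(W[k][:,:2]-[.5471,.0122])@Ri
print("tool x max",np.percentile(H[:,0],[99,99.9]),"tool y",np.percentile(H[:,1],[.5,99.5]))
print("insert frame xmin",np.percentile(Z[:,0],[.1,1]),"y",np.percentile(Z[:,1],[.5,99.5]),rect(W[k]))
for lo in(-.08,-.06,-.05):
  q=(Z[:,0]>lo)&(Z[:,0]<lo+.01); 
  if q.sum()>20: print(lo,np.percentile(Z[q,1],[1,99]), np.median(W[k][q,2]))
E
```

```text
insert x min -0.10962576026242793 y [-0.08899377  0.09061147] (want -.110,-.09,.09)
slot end 959 -0.11735301013611495 [0.02414076 0.06624275] want -.087,.028,.056
handle z(tool) [0.17292915 0.17619825 0.17976984]
tool x max [0.05001443 0.05038466] tool y [-0.01126295  0.01248885]
insert frame xmin [-0.08680641 -0.08643762] y [0.02987506 0.05362779] (array([0.47868134, 0.05157287]), 2.076719284057617, (39.9943962097168, 24.041135787963867))
-0.08 [0.02987813 0.05326702] 0.10600970898867237
-0.06 [0.02993963 0.05362683] 0.10597658152482847
-0.05 [0.02979013 0.05326501] 0.10562606700041645
```

>>> apply_moves(
  series=[
    [[-1.9,0.9,6],[0,0,0]],
    [[0,0,15],[0,0,0]],
    [[0,0,15],[0,0,0]],
    [[0,0,0],[0,0,0]],
    [[0,0,0],[0,0,0]],
    [[0,0,0],[0,0,0]],
  ],
)

```text
t: 6.47
tool_pos: [0.5126, 0.0535, 0.2477]
orientation: [-0.055, 3.14, -0.0]
force: [-0.2, 1.3, -0.9]
opening: 0.0232
gripper_force: 45.0
```

>>> apply_moves(
  series=[
    [[0,0,2],[0,0,0]],
    [[0,0,2],[0,0,0]],
    [[0,0,2],[0,0,0]],
    [[0,0,2],[0,0,0]],
    [[0,0,1],[0,0,0]],
    [[0,0,0],[0,0,0]],
    [[0,0,0],[0,0,0]],
  ],
)

```text
t: 7.05
tool_pos: [0.5121, 0.0537, 0.2376]
orientation: [0.055, -3.141, -0.0]
force: [-0.5, 0.9, -1.9]
opening: 0.0235
gripper_force: 45.0
```

>>> apply_moves(
  series=[
    [[0,0,1],[0,0,0]],
    [[0,0,1],[0,0,0]],
    [[0,0,1],[0,0,0]],
    [[0,0,0],[0,0,0]],
  ],
)

```text
t: 7.38
tool_pos: [0.5123, 0.0535, 0.2348]
orientation: [-0.055, 3.141, -0.001]
force: [0.5, -0.6, 0.1]
opening: 0.0235
gripper_force: 45.0
```

>>> apply_moves(
  series=[
    [[0,0,1],[0,0,0]],
    [[0,0,1],[0,0,0]],
    [[0,0,0],[0,0,0]],
  ],
)

```text
t: 7.63
tool_pos: [0.5126, 0.0536, 0.2337]
orientation: [-0.055, 3.14, -0.0]
force: [-1.0, -1.5, 5.6]
opening: 0.0235
gripper_force: 45.0
```

>>> apply_moves(
  series=[
    [[0,0,1],[0,0,0]],
    [[0,0,0.5],[0,0,0]],
    [[0,0,0],[0,0,0]],
  ],
)

```text
t: 7.88
tool_pos: [0.5129, 0.0536, 0.2327]
orientation: [-0.055, 3.139, -0.0]
force: [-1.7, -1.6, 9.3]
opening: 0.023
gripper_force: 45.0
```

>>> apply_moves(
  series=[
    [[0,0,1],[0,0,0]],
    [[0,0,1],[0,0,0]],
    [[0,0,0],[0,0,0]],
  ],
)

```text
t: 8.13
tool_pos: [0.513, 0.0536, 0.2306]
orientation: [-0.055, 3.138, -0.0]
force: [0.2, -0.8, 6.7]
opening: 0.0236
gripper_force: 45.0
```

>>> apply_moves(
  series=[
    [[0,0,1],[0,0,0]],
    [[0,0,1],[0,0,0]],
    [[0,0,0],[0,0,0]],
  ],
)

```text
t: 8.38
tool_pos: [0.513, 0.0536, 0.2285]
orientation: [-0.055, 3.138, -0.0]
force: [0.1, -1.5, 6.0]
opening: 0.0239
gripper_force: 45.0
```

>>> apply_moves(
  series=[
    [[0,0,1],[0,0,0]],
    [[0,0,1],[0,0,0]],
    [[0,0,0],[0,0,0]],
  ],
)

```text
t: 8.63
tool_pos: [0.5131, 0.0536, 0.227]
orientation: [-0.055, 3.138, -0.0]
force: [-1.1, -1.4, 10.4]
opening: 0.0233
gripper_force: 45.0
```

>>> apply_moves(
  series=[
    [[0,0,1],[0,0,0]],
    [[0,0,0.5],[0,0,0]],
    [[0,0,0],[0,0,0]],
  ],
)

```text
t: 8.88
tool_pos: [0.5132, 0.0536, 0.2269]
orientation: [-0.055, 3.138, -0.0]
force: [-10.0, -0.9, 24.4]
opening: 0.0233
gripper_force: 45.0
```

>>> apply_moves(
  series=[
    [[0,0,1],[0,0,0]],
    [[0,0,0],[0,0,0]],
  ],
)

```text
t: 9.05
tool_pos: [0.5133, 0.0536, 0.2269]
orientation: [-0.055, 3.138, -0.001]
force: [-14.4, -2.8, 34.3]
opening: 0.0234
gripper_force: 45.0
```

>>> apply_moves(
  series=[
    [[0,0,-1],[0,0,0]],
    [[0,0,-1],[0,0,0]],
    [[0,0,0],[0,0,0]],
  ],
)

```text
t: 9.3
tool_pos: [0.5131, 0.0536, 0.227]
orientation: [-0.055, 3.138, -0.0]
force: [-4.2, -1.4, 14.6]
opening: 0.0234
gripper_force: 45.0
```

>>> apply_moves(
  series=[
    [[0,0,0],[0,0,0]],
    [[0,0,0],[0,0,0]],
    [[0,0,0],[0,0,0]],
    [[0,0,0],[0,0,0]],
    [[0,0,-10],[0,0,0]],
    [[0,0,-30],[0,0,0]],
    [[-20,0,-30],[0,0,0]],
    [[-20,0,-20],[0,0,0]],
    [[0,0,0],[0,0,0]],
    [[0,0,0],[0,0,0]],
  ],
  claw=0.6,
)

```text
t: 10.13
tool_pos: [0.5532, 0.0551, 0.317]
orientation: [-0.055, 3.137, 0.0]
force: [-0.4, 0.9, -1.0]
opening: 0.0553
gripper_force: 0.0
```

```bash
python3 - <<'E'
from h import *
p,d,c,W,m=measure((.43,.57,.02,.09),.045,.058,.051); cv2.imwrite("pics/w3.png",p)
i=handle(W,(.4,.68,-.12,.16),.0325,.0425); a=np.radians(2.0); Ri=np.array([[np.cos(a),-np.sin(a)],[np.sin(a),np.cos(a)]])
X=(W[i][:,:2]-[.5471,.0122])@Ri; print(np.percentile(X[:,0],[.2,99.8]),np.percentile(X[:,1],[.2,99.8]))
H=W[m]; Hi=(H[:,:2]-[.5471,.0122])@Ri
print("whisk ins",np.percentile(Hi[:,0],[.2,99.8]),np.percentile(Hi[:,1],[.5,99.5]))
A=np.c_[Hi,np.ones(len(H))]; print("tilt fit",np.linalg.lstsq(A,H[:,2],rcond=None)[0])
E
```

```text
t 10.1333 tcp [0.5532 0.0551 0.317 ] toolx hdg -177.98 tilt [ 3.7e-03  1.0e-04 -1.0e+00]
centre [0.5128717  0.05404634] mean [0.5101 0.054 ] z 0.050876371144702226 hdg 2.0249722003936768 dims (97.85546875, 23.628253936767578) in tool mm [ 41.4   0.4 265.8]
[-0.10918519  0.10965925] [-0.0889328   0.09048684]
whisk ins [-0.08177349  0.01652792] [0.03114179 0.05488935]
tilt fit [ 0.00128502 -0.00268518  0.05089777]
```

Whisk home: top at 0.0509 and level. On to the scoop.

>>> apply_moves(
  series=[
    [[1,20,0],[0,0,0]],
    [[1,40,0],[0,0,0]],
    [[1,40,0],[0,0,0]],
    [[1,40,0],[0,0,0]],
    [[1,40,0],[0,0,0]],
    [[1,40,0],[0,0,0]],
    [[1,40,0],[0,0,0]],
    [[1,40,0],[0,0,0]],
    [[1,18,0],[0,0,0]],
    [[0,0,0],[0,0,0]],
    [[0,0,0],[0,0,0]],
  ],
)

```text
t: 11.1
tool_pos: [0.5305, 0.373, 0.3127]
orientation: [0.059, -3.138, 0.003]
force: [-0.0, 0.5, 0.1]
opening: 0.0559
gripper_force: 0.0
```

```bash
python3 - <<'E'
from h import *
p,d,c,W,m=measure((.38,.65,.27,.48),.030,.045,.036); p[m]=(0,255,0); cv2.imwrite("pics/w4.png",p)
# handle only: remove the round cup by masking points; print narrow part
X=W[m][:,:2]; C,a,dim=rect(X)
for th in(a,a+90):
    r=np.radians(th); u=np.array([np.cos(r),np.sin(r)]); s=(X-C)@u; w=(X-C)@[-u[1],u[0]]
    print(th,[(round(l,3),np.ptp(w[(s>l)&(s<l+.01)]).round(4) if ((s>l)&(s<l+.01)).any() else 0) for l in np.arange(-.08,.08,.01)])
E
```

```text
t 11.1 tcp [0.5305 0.373  0.3127] toolx hdg -177.85 tilt [-0.0031 -0.0021 -1.    ]
centre [0.51295874 0.37244778] mean [0.5064 0.3688] z 0.03678734827042115 hdg 33.8624153137207 dims (140.01980590820312, 52.643272399902344) in tool mm [ 16.7   0.6 276.7]
35.62995529174805 [(np.float64(-0.08), 0), (np.float64(-0.07), np.float64(0.02)), (np.float64(-0.06), np.float64(0.0203)), (np.float64(-0.05), np.float64(0.0202)), (np.float64(-0.04), np.float64(0.0203)), (np.float64(-0.03), np.float64(0.0201)), (np.float64(-0.02), np.float64(0.0203)), (np.float64(-0.01), np.float64(0.0202)), (np.float64(-0.0), np.float64(0.0201)), (np.float64(0.01), np.float64(0.0225)), (np.float64(0.02), np.float64(0.045)), (np.float64(0.03), np.float64(0.0525)), (np.float64(0.04), np.float64(0.0525)), (np.float64(0.05), np.float64(0.05)), (np.float64(0.06), np.float64(0.0387)), (np.float64(0.07), 0)]
125.62995529174805 [(np.float64(-0.08), 0), (np.float64(-0.07), 0), (np.float64(-0.06), 0), (np.float64(-0.05), 0), (np.float64(-0.04), 0), (np.float64(-0.03), np.float64(0.0321)), (np.float64(-0.02), np.float64(0.0488)), (np.float64(-0.01), np.float64(0.1395)), (np.float64(-0.0), np.float64(0.1394)), (np.float64(0.01), np.float64(0.1356)), (np.float64(0.02), np.float64(0.0322)), (np.float64(0.03), 0), (np.float64(0.04), 0), (np.float64(0.05), 0), (np.float64(0.06), 0), (np.float64(0.07), 0)]
```

View pics/w4.png

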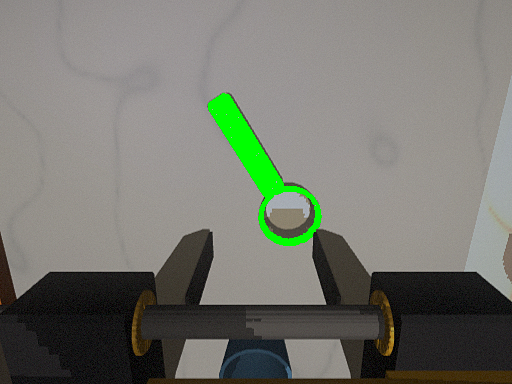

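The scoop handle runs from (220,100) to (275,190), with the cup at (290,213). Next I align with it and fit the handle alone.

>>> apply_moves(
  series=[
    [[0,0,0],[0,0,-0.07]],
    [[0,0,0],[0,0,-0.07]],
    [[0,0,0],[0,0,-0.07]],
    [[0,0,0],[0,0,-0.07]],
    [[0,0,0],[0,0,-0.07]],
    [[0,0,0],[0,0,-0.07]],
    [[0,0,0],[0,0,-0.07]],
    [[0,0,0],[0,0,-0.07]],
    [[0,0,0],[0,0,0]],
    [[0,0,0],[0,0,0]],
  ],
)

```text
t: 11.98
tool_pos: [0.5321, 0.371, 0.3143]
orientation: [0.915, -3.004, 0.001]
force: [0.8, 0.1, 0.0]
opening: 0.056
gripper_force: 0.0
```

```bash
python3 - <<'E'
from h import *
t,R,_=tool()
p,d,c,W,m=measure((.38,.65,.27,.48),.030,.045,.036)
X=np.array([ray(c,u,v,.0365) for v,u in np.argwhere(m)]); T=(X-t)@R
x1=T[:,0].max(); print("butt tool x",x1,"cup end",T[:,0].min())
k=(T[:,0]>x1-.080); C,a,dim=rect(X[k]); print(C,a,dim)
h=X[k]; r=np.radians(a); u=np.array([np.cos(r),np.sin(r)]); s=(X[:,:2]-C)@u; 
ctr=C+u*(s.min()+.045); print("handle centre",ctr,"in tool",((np.append(ctr,.036)-t)@R*1000).round(1))
E
```

```text
t 11.9833 tcp [0.5321 0.371  0.3143] toolx hdg -146.12 tilt [-9.e-04 -8.e-04 -1.e+00]
centre [0.51225549 0.37321878] mean [0.5057 0.3683] z 0.03678304245084716 hdg 33.07415771484375 dims (140.0383758544922, 52.2335090637207) in tool mm [ 14.9  13.  278.3]
butt tool x 0.08483782519449835 cup end -0.054815309033137555
[0.48740741 0.35594492] 33.47330093383789 (79.44066619873047, 19.753236770629883)
handle centre [0.4918114  0.35885691] in tool [ 39.9  12.5 278.3]
```

>>> apply_moves(
  series=[
    [[20,6.5,0],[0,0,0.007]],
    [[20,6,5],[0,0,0]],
    [[0,0,30],[0,0,0]],
    [[0,0,30],[0,0,0]],
    [[0,0,20],[0,0,0]],
    [[0,0,11],[0,0,0]],
    [[0,0,5],[0,0,0]],
    [[0,0,0],[0,0,0]],
    [[0,0,0],[0,0,0]],
  ],
)

```text
t: 12.78
tool_pos: [0.4923, 0.3608, 0.2148]
orientation: [-0.909, 3.006, 0.0]
force: [-0.0, 0.8, 0.8]
opening: 0.0561
gripper_force: 0.0
```

>>> apply_moves(
  series=[
    [[0,0,0],[0,0,0]],
    [[0,0,0],[0,0,0]],
    [[0,0,0],[0,0,0]],
    [[0,0,0],[0,0,0]],
    [[0,0,0],[0,0,0]],
    [[0,0,0],[0,0,0]],
    [[0,0,0],[0,0,0]],
    [[0,0,0],[0,0,0]],
  ],
  claw=0,
  newtons=45,
)

```text
t: 13.45
tool_pos: [0.4918, 0.3606, 0.214]
orientation: [-0.911, 3.006, -0.0]
force: [-0.1, -1.3, 3.3]
opening: 0.0192
gripper_force: 45.0
```

>>> apply_moves(
  series=[
    [[0,0,-10],[0,0,0]],
    [[0,0,-20],[0,0,0]],
    [[0,0,-30],[0,0,0]],
    [[0,0,-30],[0,0,0.069]],
    [[0,0,-10],[0,0,0.069]],
    [[0,0,0],[0,0,0.069]],
    [[0,0,0],[0,0,0.069]],
    [[0,0,0],[0,0,0.069]],
    [[0,0,0],[0,0,0.069]],
    [[0,0,0],[0,0,0.069]],
    [[0,0,0],[0,0,0.07]],
  ],
)

```text
t: 14.37
tool_pos: [0.4915, 0.3606, 0.314]
orientation: [0.05, -3.141, 0.0]
force: [0.1, -0.2, -1.1]
opening: 0.019
gripper_force: 45.0
```

>>> apply_moves(
  series=[
    [[-1,-20,0],[0,0,0]],
    [[-1.3,-40,0],[0,0,0]],
    [[-1.3,-40,0],[0,0,0]],
    [[-1.3,-40,0],[0,0,0]],
    [[-1.3,-40,0],[0,0,0]],
    [[-1.3,-40,0],[0,0,0]],
    [[-1.3,-40,0],[0,0,0]],
    [[-1.3,-40,0],[0,0,0]],
    [[-1.3,-40,0],[0,0,0]],
    [[-1.3,-35,0],[0,0,0]],
    [[-1,-17,0],[0,0,0]],
  ],
)

```text
t: 15.28
tool_pos: [0.5189, -0.0343, 0.3143]
orientation: [-0.052, 3.141, -0.002]
force: [0.2, -0.1, -2.2]
opening: 0.0195
gripper_force: 45.0
```

>>> apply_moves(
  series=[
    [[0,0,15],[0,0,0]],
    [[0,0,15],[0,0,0]],
    [[0,0,0],[0,0,0]],
    [[0,0,0],[0,0,0]],
    [[0,0,0],[0,0,0]],
  ],
)

```text
t: 15.7
tool_pos: [0.5194, -0.0304, 0.2845]
orientation: [-0.056, 3.141, 0.0]
force: [-0.2, -0.3, -0.3]
opening: 0.0191
gripper_force: 45.0
```

```bash
python3 - <<'E'
from h import *
t,R,s=tool(); print(t,np.degrees(np.arctan2(R[1,0],R[0,0])),R[:,2].round(4),s["force"],s["opening"])
p,d,c=cam("wrist"); W=world(c,d); cv2.imwrite("pics/w5.png",p)
v,u=np.mgrid[0:384,0:512]
a=np.radians(2.0); Ri=np.array([[np.cos(a),-np.sin(a)],[np.sin(a),np.cos(a)]])
m=handle(W,(.4,.68,-.12,.16),.0325,.0425); X=(W[m][:,:2]-[.5471,.0122])@Ri
print("insert hdg",rect(W[m])[1],"x min",np.percentile(X[:,0],.2),"y",np.percentile(X[:,1],[.2,99.8]))
k=(u>225)&(u<300)&(v<230)&(v>130)&(W[...,2]>.098)&(W[...,2]<.115)
H=(W[k]-t)@R; Z=(W[k][:,:2]-[.5471,.0122])@Ri
print("n",k.sum(),"z",np.median(W[k][:,2]),"tool x max",np.percentile(H[:,0],99.9),"tool y",np.percentile(H[:,1],[.5,99.5]))
print("ins frame xmin",np.percentile(Z[:,0],[.1,1]),"y",np.percentile(Z[:,1],[.5,99.5]),rect(W[k]))
E
```

```text
[ 0.5193537  -0.03039447  0.28454232] -177.95711201181126 [ 3.e-04  0.e+00 -1.e+00] [-0.241924   -0.32731649 -0.29816247] 0.01913756674291912
insert hdg 91.8755511045456 x min -0.10935626055837226 y [-0.08885697  0.09077314]
n 2622 z 0.10741454224981808 tool x max 0.046649555911661054 tool y [-0.00922622  0.01077018]
ins frame xmin [-0.07580464 -0.07562832] y [-0.05083456 -0.0308482 ] (array([ 0.49194824, -0.03087129]), 2.3850526809692383, (38.55394744873047, 29.107641220092773))
```

>>> apply_moves(
  series=[
    [[-0.4,-0.2,6],[0,0,0]],
    [[0,0,15],[0,0,0]],
    [[0,0,15],[0,0,0]],
    [[0,0,0],[0,0,0]],
    [[0,0,2],[0,0,0]],
    [[0,0,2],[0,0,0]],
    [[0,0,2],[0,0,0]],
    [[0,0,2],[0,0,0]],
    [[0,0,1],[0,0,0]],
    [[0,0,0],[0,0,0]],
    [[0,0,0],[0,0,0]],
  ],
)

```text
t: 16.67
tool_pos: [0.5197, -0.0309, 0.2389]
orientation: [-0.055, 3.141, -0.0]
force: [0.7, -0.6, -2.0]
opening: 0.0194
gripper_force: 45.0
```

>>> apply_moves(
  series=[
    [[0,0,1],[0,0,0]],
    [[0,0,1],[0,0,0]],
    [[0,0,1],[0,0,0]],
    [[0,0,0],[0,0,0]],
  ],
)

```text
t: 17.0
tool_pos: [0.5197, -0.0307, 0.2358]
orientation: [-0.055, 3.141, 0.0]
force: [0.6, 1.1, -0.7]
opening: 0.0194
gripper_force: 45.0
```

>>> apply_moves(
  series=[
    [[0,0,1],[0,0,0]],
    [[0,0,1],[0,0,0]],
    [[0,0,0],[0,0,0]],
  ],
)

```text
t: 17.25
tool_pos: [0.5201, -0.0308, 0.2347]
orientation: [-0.055, 3.14, -0.0]
force: [-2.2, 0.7, 5.9]
opening: 0.0192
gripper_force: 45.0
```

>>> apply_moves(
  series=[
    [[0,0,1],[0,0,0]],
    [[0,0,0.5],[0,0,0]],
    [[0,0,0],[0,0,0]],
  ],
)

```text
t: 17.5
tool_pos: [0.5203, -0.0308, 0.2337]
orientation: [-0.055, 3.139, -0.0]
force: [-2.5, 2.4, 9.0]
opening: 0.0197
gripper_force: 45.0
```

Same signature as the whisk, so I continue.

>>> apply_moves(
  series=[
    [[0,0,1],[0,0,0]],
    [[0,0,1],[0,0,0]],
    [[0,0,0],[0,0,0]],
  ],
)

```text
t: 17.75
tool_pos: [0.5205, -0.0308, 0.2316]
orientation: [-0.055, 3.138, -0.0]
force: [-0.1, 2.2, 6.3]
opening: 0.0195
gripper_force: 45.0
```

>>> apply_moves(
  series=[
    [[0,0,1],[0,0,0]],
    [[0,0,1],[0,0,0]],
    [[0,0,0],[0,0,0]],
  ],
)

```text
t: 18.0
tool_pos: [0.5205, -0.0308, 0.2295]
orientation: [-0.055, 3.138, -0.0]
force: [-0.3, 3.1, 4.7]
opening: 0.019
gripper_force: 45.0
```

>>> apply_moves(
  series=[
    [[0,0,1],[0,0,0]],
    [[0,0,1],[0,0,0]],
    [[0,0,0],[0,0,0]],
  ],
)

```text
t: 18.25
tool_pos: [0.5206, -0.0308, 0.2279]
orientation: [-0.055, 3.138, -0.0]
force: [-2.0, 2.6, 8.3]
opening: 0.0195
gripper_force: 45.0
```

>>> apply_moves(
  series=[
    [[0,0,1],[0,0,0]],
    [[0,0,0.5],[0,0,0]],
    [[0,0,0],[0,0,0]],
  ],
)

```text
t: 18.5
tool_pos: [0.5206, -0.0307, 0.2278]
orientation: [-0.056, 3.139, -0.0]
force: [-8.8, 3.3, 24.3]
opening: 0.0195
gripper_force: 45.0
```

>>> apply_moves(
  series=[
    [[0,0,-1],[0,0,0]],
    [[0,0,-0.5],[0,0,0]],
    [[0,0,0],[0,0,0]],
  ],
)

```text
t: 18.75
tool_pos: [0.5206, -0.0308, 0.2279]
orientation: [-0.055, 3.138, -0.0]
force: [-1.7, 2.0, 8.1]
opening: 0.0194
gripper_force: 45.0
```

>>> apply_moves(
  series=[
    [[0,0,0],[0,0,0]],
    [[0,0,0],[0,0,0]],
    [[0,0,0],[0,0,0]],
    [[0,0,0],[0,0,0]],
    [[0,0,-10],[0,0,0]],
    [[0,0,-30],[0,0,0]],
    [[-25,20,-25],[0,0,0]],
    [[-25,20,-25],[0,0,0]],
    [[-35,0,-20],[0,0,0]],
    [[0,0,0],[0,0,0]],
    [[0,0,0],[0,0,0]],
  ],
  claw=0.6,
)

```text
t: 19.67
tool_pos: [0.6048, 0.0124, 0.3382]
orientation: [-0.056, 3.138, -0.001]
force: [-0.1, -0.0, -0.4]
opening: 0.0556
gripper_force: 0.0
```

```bash
python3 - <<'E'
from h import *
a=np.radians(2.0); Ri=np.array([[np.cos(a),-np.sin(a)],[np.sin(a),np.cos(a)]])
first=True
for nm,box,hl,want in(("whisk",(.40,.62,.025,.085),.05,(-.035,.042)),("scoop",(.40,.62,-.065,.0),.045,(-.030,-.042))):
    p,d,c,W,m=measure(box,.045,.058,.051)
    i=handle(W,(.4,.68,-.12,.16),.0325,.0425); X=(W[i][:,:2]-[.5471,.0122])@Ri
    xl=np.percentile(X[:,0],[.2,99.8]); yl=np.percentile(X[:,1],[.2,99.8])
    H=W[m]; Z=(H[:,:2]-[.5471,.0122])@Ri; s=Z[:,0]<Z[:,0].min()+.08
    A=np.c_[Z[s],np.ones(s.sum())]
    print(nm,"ins",xl,yl,"butt",np.percentile(Z[:,0],.2)-xl[0]-.110+hl,"y",np.percentile(Z[s,1],[.5,99.5]).mean()-yl.mean(),"want",want,"tilt",np.linalg.lstsq(A,H[s,2],rcond=None)[0][:2])
cv2.imwrite("pics/end.png",p)
E
```

```text
t 19.6667 tcp [0.6048 0.0124 0.3382] toolx hdg -177.94 tilt [ 3.1e-03 -4.0e-04 -1.0e+00]
centre [0.51359668 0.05325345] mean [0.5108 0.0532] z 0.05083135858543939 hdg 2.009613275527954 dims (98.07823944091797, 23.890621185302734) in tool mm [ 90.5  44.3 286.9]
whisk ins [-0.08955993  0.10970833] [-0.08901006  0.09050974] butt -0.05209946209873302 y 0.04211189708711889 want (-0.035, 0.042) tilt [0.0027996  0.03155011]
t 19.7167 tcp [0.6033 0.0121 0.3364] toolx hdg -177.97 tilt [-2.e-04 -1.e-04 -1.e+00]
centre [ 0.54456287 -0.02936696] mean [ 0.5352 -0.0296] z 0.05085646551647135 hdg 1.1766949892044067 dims (138.46319580078125, 51.87714767456055) in tool mm [ 60.1 -39.3 285.4]
scoop ins [-0.09170598  0.10977825] [-0.08902349  0.09050978] butt -0.04635550603829283 y -0.042096595193880426 want (-0.03, -0.042) tilt [ 0.00202573 -0.03394197]
```

View pics/end.png

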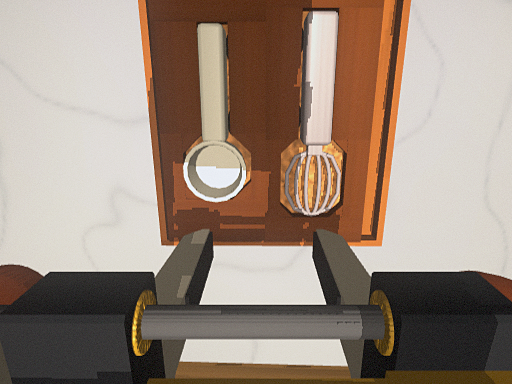

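Both tools lie in their cutouts in the final view: the scoop at (213,110) and the whisk at (320,110). Tops are at the home height of 0.0508, level and along the slots. The arm is clear, so I hand in.

```bash
python3 -c "
from plant import robot
print(robot.close_job())"
```

```text
the job is handed in; nothing more can be done
None
```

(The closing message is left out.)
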